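Lay out the nail station from the stacked supplies

ROBOT

A 7-joint arm with a two-finger parallel gripper is mounted at the origin on the work surface. World frame = base frame: x ahead of the robot, y to its left, z up, the work surface at z = 0. Lengths are in m, angles in rad, forces in N, time in s.
With the tool pointing down it reaches from about 0.4 to 0.85 m from the base axis. Payload 4.5 kg.
Tool frame: the origin (TCP) lies at the very end of the fingers, on their centre line; the grasp point (between the pads) lies 19 mm behind it; z points along the fingers, x is the direction in which the jaws open and shut, and the axes are right-handed (so a half turn about z gives the same grasp; the last joint's range is limited). The gripper opens to 88 mm and grips with 3 to 60 N. Pads are 18 mm wide; open, the fingers measure 123 mm over their backs; the gripper's body (75 mm by 187 mm) begins 45 mm behind the grasp point.
Start: joints at [-1.211, 0.689, -0.195, 1.565, 0.157, 0.902, -0.215], TCP at [0.2, 0.592, 0.239] pointing down, gripper open.
Joint ranges: [-3.01, 3.01], [-0.46, 2.08], [-1.47, 1.51], [0.13, 2.56], [-1, 4.14], [0.04, 2.09], [-2.66, 2.66]. Speed limits (rad/s): [2.57, 2.57, 3.14, 3.14, 3.14, 3.14, 3.14].

INTERFACE

Orientations are given as a unit quaternion [w, x, y, z].
In Python, from workcell import readout, get_image, camera_model, finish_job gives the robot as it stands. The module is installed in compiled form; this text tells all that it offers.
- The arm moves only by the tool play_rows, never from a script. Its argument "steps" is a list of rows, each an object with "delta_rot": the turn, a rotation vector about the tool's x, y, z normalised to -1 to 1, where 1 is pi rad, a list of three; "delta_pos": the shift along the tool's x, y, z normalised to -1 to 1, where 1 is 200 mm, a list of three; "jaw": the closure in counts, from 0 (fully open) to 255 (shut). A call has 1 to 8 rows; each row is the pose to reach, as a shift and turn from the pose commanded when the call began, along the tool's axes at that moment, turning the shorter way round; what a row does not reach only later rows make up. A row lasts 1/12 s, in which the tool goes at most 41.7 mm and 7.16 degrees, less where a joint would pass 70% of its speed; a pose out of reach is approached as far as the arm can. A call with a number of a shift or a turn outside -1 to 1 is refused whole. A call with a gripper value outside its range is refused whole. The fingers move at their own pace and stop on an object; "force" is the grip in N (left out, the last holds). Time passes only in rows, so rows that repeat a pose let the fingers close. It gives the time, the measured TCP pose, the force and the opening at its end, in the units of the state.
- readout.sense(): the state, without advancing time (a new reading comes with each control period).
- get_image(name): name is "side" or "top"; returns (picture, depth): 384x512x3 uint8, blue, green, red; 384x512 float32, m along the optical axis (not along the pixel's ray), 0 where there is no reading.
- camera_model(name): a dict with "camera_matrix" (3x3 intrinsics, pixels), "k1" (the pictures are not rectified: a ray, as slopes to the right and down, at radius r is drawn at 1 + k1 r^2 times it, then the intrinsics apply), "origin" and "attitude" of the camera in the world. Camera axes: x right, y up, looking along -z (the intrinsics and any distortion apply to the point x, -y, -z); pixel columns grow to the right and rows downward; lengths in m; the calibration is good to about 2 mm. A picture is of the moment at which its call begins. camera_model takes no time and is no camera call.
- finish_job(): hands the job in, once; it reports no verdict.
The state is a dict: "time": time; "q": joint angles; "qvel": joint speeds; "effort": joint torques, N m; "ee_pos": TCP position; "tool_rot": TCP orientation; "wrist_force": force on the tool from outside, world axes, zero at the start; "torque": the same for the moment, N m; "width": opening from 0.0 (shut) to 1.0 (fully open).
Only numpy, scipy, OpenCV 4.12 (cv2) and the standard library are available. Lean on these libraries where they do the work, as an engineer would, in place of code of your own. Each camera call takes 0.05 s, during which the arm holds its last target. There are 200 camera calls.

TASK

Take the stack of nail supplies apart and lay out the station: the tip box flat in the steel tray, the powder jar in the larger round holder, the gel pot in the smaller round holder, and the porcelain dappen dish upright in the middle of the marble palette. Leave the polish bottle and the practice finger standing where they are.

Things in the scene. Friction and masses are not known exactly. Their poses are not given: they have to be found in the camera images.
- tip_box: Nail-tip box, the bottom of the stack: flat closed rectangular case, clear lid, pale nail tips in ten compartments; 120 mm long (its x) x 56 mm wide (its y) x 26 mm high, about 160 g, plain straight sides, lid does not open. Origin: centre of its underside, z up. It lies flat on the table.
- powder_jar: Acrylic-powder jar, the larger of the two round lidded pots, standing on the tip box (up to 12 mm off its centre): clear jar with pinkish powder and a white screw lid; diameter 60 mm, height 40 mm, about 110 g. Origin: centre of its underside, z up.
- gel_pot: Gel pot, the smaller round lidded pot, standing on the jar's lid: black with a black screw lid; diameter 44 mm, height 28 mm, about 50 g. Origin: centre of its underside, z up.
- dish: Dappen dish, a small white porcelain cup with a hollow in its top, on top of the stack: diameter 32 mm, height 22 mm, about 35 g. Origin: centre of its underside, z up.
- steel_tray: Shallow rectangular steel tray, fixed: 144 (its x) x 80 (its y) mm outside, walls 2 mm thick and 8 mm high, floor 2 mm thick (inside 140 x 76 mm). Place of the tip box, which lies in it lengthwise. Origin: centre of its underside, z up.
- big_holder: The larger round dark silicone pot holder, fixed: a flat floor 3 mm thick with a low rim; 92 mm outside, 80 mm inside, rim 8 mm high. Place of the powder jar. Origin: centre of its underside, z up.
- small_holder: The smaller round dark silicone pot holder, fixed: a flat floor 3 mm thick with a low rim; 70 mm outside, 60 mm inside, rim 8 mm high. Place of the gel pot. Origin: centre of its underside, z up.
- palette: Square pale marble mixing palette, fixed: a plain slab 80 x 80 mm, 10 mm thick, no rim. Place of the dappen dish, in its middle. Origin: centre of its underside, so its top is 10 mm above.
- polish: Bystander, loose: black polish bottle, square, 26 x 26 mm, with a tall black cap, 60 mm high in all, 45 g. Origin: centre of its underside. To be left standing where it is.
- finger: Bystander, loose: skin-coloured practice finger standing upright on a round foot 38 mm across, 53 mm high, 50 g. Origin: centre of its underside. To be left standing where it is.
Not all that is in view belongs to the job. What is shaped like the palette but brown or purple is not meant.

How it is judged:
At the end, for the whole second after the job is handed in: Each thing rests upright (0.1 rad) and still on the floor of its own place (height within 3 mm): box within 15 mm and 0.25 rad of the tray's centre and length, jar and pot within 12 mm of the middle of the larger and smaller holder, dish within 15 mm of the palette's middle (horizontal distance between tip_box and steel_tray below 0.015 m and z of tip_box in the frame of steel_tray between -0.001 and 0.005 m and angle between each of tip_box, powder_jar, gel_pot, dish's own z axis and vertical below 0.1 rad and linear speed of each of tip_box, powder_jar, gel_pot, dish below 0.02 m/s and angular speed of each of tip_box, powder_jar, gel_pot, dish below 0.3 rad/s and horizontal distance between powder_jar and big_holder below 0.012 m and z of powder_jar in the frame of big_holder between 0 and 0.006 m and horizontal distance between gel_pot and small_holder below 0.012 m and z of gel_pot in the frame of small_holder between 0 and 0.006 m and horizontal distance between dish and palette below 0.015 m and z of dish in the frame of palette between 0.007 and 0.013 m and angle between the x axis of tip_box and the x axis of steel_tray, either way round below 0.25 rad); the robot touches nothing.
It fails at once if the polish bottle is shifted by more than 20 mm or tipped over (distance of polish from where it was at the start of the episode above 0.02 m or angle between polish's own z axis and vertical above 0.4 rad).
It fails at once if the practice finger is shifted by more than 20 mm or tipped over (distance of finger from where it was at the start of the episode above 0.02 m or angle between finger's own z axis and vertical above 0.4 rad).
It also fails if it takes over 128 s, if anything falls off the work surface, if the arm or the gripper's body presses on something with over 40 N, if the wrist force passes 120 N, or if a joint passes its speed limit or range.

## Working session

There is one attempt and no reset: what is moved stays moved. The work goes in short steps, Python scripts to look and compute and a tool call to move; the robot and the scene stay as the last step left them, time stands still between calls to the robot, and variables do not carry over. Pictures are saved under pics/ and viewed, about 12 in all and at most 16, crops included, and the job is handed in when it is done.

Besides the shell and the picture viewer there is one more tool, called after ">>>" as a command line: name --argument value ..., lists and objects as JSON in quotes. play_rows: Moves the arm, as the interface text tells. Its arguments: {"type":"object","properties":{"steps":{"type":"array"},"force":{"type":"number"}},"required":["steps"]}

```bash
mkdir -p pics
cat > h.py <<'E'
import numpy as np, cv2
from workcell import readout, get_image, camera_model, finish_job
from scipy.spatial.transform import Rotation as R
def snap(cam,name):
    im,d=get_image(cam); cv2.imwrite(f'pics/{name}.png',im); np.savez(f'pics/{name}.npz',im=im,d=d); return im,d
def att(m):
    a=np.array(m['attitude'],float)
    return a if a.shape==(3,3) else R.from_quat(a[[1,2,3,0]]).as_matrix()
def ray(cam,u,v):
    m=camera_model(cam);K=np.array(m['camera_matrix']);
    return cv2.undistortPoints(np.array([[[u,v]]],float),K,np.array([m['k1'],0,0,0.]))[0,0] if 0 else _inv(K,m['k1'],u,v)
def _inv(K,k1,u,v):
    p=np.array([(u-K[0,2])/K[0,0],(v-K[1,2])/K[1,1]]);s=p.copy()
    for _ in range(20): s=p/(1+k1*(s@s))
    return s
def atz(cam,u,v,z):
    m=camera_model(cam);s=ray(cam,u,v);d=att(m)@np.array([s[0],-s[1],-1]);o=np.array(m['origin'])
    return o+d*(z-o[2])/d[2]
def cloud(cam,d):
    m=camera_model(cam);K=np.array(m['camera_matrix']);v,u=np.mgrid[:d.shape[0],:d.shape[1]]
    px=(u-K[0,2])/K[0,0];py=(v-K[1,2])/K[1,1];sx,sy=px,py
    for _ in range(20):
        f=1+m['k1']*(sx**2+sy**2);sx,sy=px/f,py/f
    P=np.stack([sx*d,-sy*d,-d],-1)@att(m).T+np.array(m['origin']);P[d==0]=np.nan
    return P
E
python3 - <<'E'
from h import *
for c in ('side','top'):
    snap(c,c+'0');print(camera_model(c))
print(readout.sense())
E
```

```text
{'camera_matrix': array([[467.21763542,   0.        , 256.35481483],
       [  0.        , 467.21763542, 193.82632811],
       [  0.        ,   0.        ,   1.        ]]), 'k1': 0.0515196958331265, 'origin': array([ 0.41302093, -0.83950358,  0.81958792]), 'attitude': array([ 0.91065515,  0.40678823, -0.01932235, -0.06969345])}
{'camera_matrix': array([[364.52982087,   0.        , 252.71397073],
       [  0.        , 364.52982087, 187.63344549],
       [  0.        ,   0.        ,   1.        ]]), 'k1': 0.013003917279011014, 'origin': array([0.372081  , 0.01608853, 1.23571932]), 'attitude': array([-0.69728869, -0.02691137,  0.04129806,  0.71509351])}
{'time': 0.1, 'q': array([-1.21120497,  0.68988347, -0.19454761,  1.56620109,  0.1573056 ,
        0.90250338, -0.21511559]), 'qvel': array([-0.00058914, -0.0011407 , -0.00026768, -0.00056343, -0.00039398,
       -0.0012631 , -0.00080831]), 'effort': array([-3.81449019e-03, -5.28499925e+01, -1.27098933e+00, -1.53837508e+01,
       -5.23366977e-02,  2.02770680e-03,  5.64228617e-05]), 'ee_pos': array([0.1998889 , 0.59159487, 0.23801169]), 'tool_rot': array([ 5.08698048e-04,  8.12398102e-01,  5.83102635e-01, -6.19000544e-04]), 'wrist_force': array([-0.03442679, -0.21309387, -0.25623854]), 'torque': array([ 0.03967196, -0.01314513, -0.0005443 ]), 'width': 0.9993567534440527}
```

View pics/top0.png

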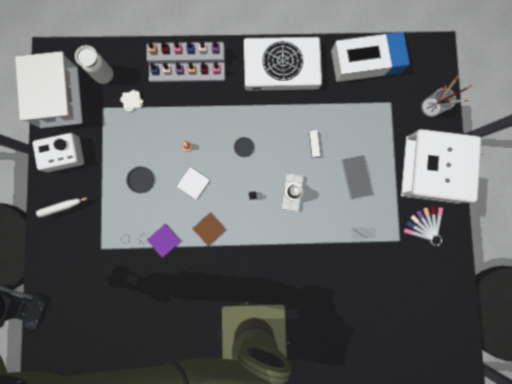

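View pics/side0.png

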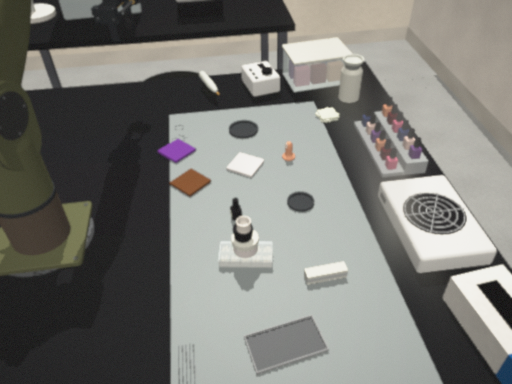

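Top view: stack (293,192), tray (357,177), big holder (140,180), small holder (244,147), white palette (194,183), polish (253,196), finger (187,147); an extra white block is at (315,143). Next I enlarge both views.

Run:
```python
from h import *
d=np.load('pics/top0.npz');im=d['im']
cv2.imwrite('pics/topc.png',cv2.resize(im[130:220,250:380],None,fx=6,fy=6,interpolation=cv2.INTER_CUBIC))
im=np.load('pics/side0.npz')['im']
cv2.imwrite('pics/sidec.png',cv2.resize(im[190:280,200:320],None,fx=6,fy=6,interpolation=cv2.INTER_CUBIC))
P=cloud('top',d['d'])
for n,u,v in [('dish',293,191),('boxend',289,207),('tray',357,177),('big',140,180),('small',244,147),('pal',194,183),('pol',253,196),('fing',187,146),('ext',315,143),('table',270,220)]:
    print(n,P[v,u].round(4))
# height maps
z=P[...,2]
def comp(lo,hi,u0,u1,v0,v1,n):
    m=np.zeros(z.shape,bool);m[v0:v1,u0:u1]=((z>lo)&(z<hi))[v0:v1,u0:u1]
    q=P[m];print(n,len(q),q.mean(0).round(4),q.min(0).round(3),q.max(0).round(3)); 
    if len(q)>4: print(cv2.minAreaRect(q[:,:2].astype(np.float32)*1000))
comp(.02,.035,275,312,165,218,'box');comp(.085,.2,275,312,165,218,'dish+pot');comp(.108,.2,275,312,165,218,'dish')
comp(.006,.02,175,215,165,202,'pal');comp(.04,.1,243,263,185,205,'pol');comp(.03,.1,175,200,135,160,'fing')
comp(.004,.1,340,375,150,205,'tray');comp(.005,.1,120,160,160,200,'big');comp(.005,.1,228,260,132,162,'small');comp(.01,.1,305,326,125,162,'ext')
```

```text
dish [ 0.4678 -0.134   0.1033]
boxend [ 0.4213 -0.1289  0.0263]
tray [ 0.5195 -0.3698 -0.0014]
big [ 0.5267  0.3706 -0.    ]
small [0.6318 0.0157 0.0036]
pal [0.511  0.1872 0.0094]
pol [ 0.4583 -0.0095  0.061 ]
fing [0.6314 0.2045 0.0411]
ext [ 0.6361 -0.2254  0.0233]
table [ 3.801e-01 -6.620e-02 -1.000e-04]
box 320 [ 0.4681 -0.1401  0.0247] [ 0.411 -0.177  0.02 ] [ 0.536 -0.105  0.034]
((472.5910949707031, -141.44732666015625), (55.71196746826172, 119.64750671386719), 80.19070434570312)
dish+pot 154 [ 0.4679 -0.1359  0.1003] [ 0.447 -0.158  0.085] [ 0.488 -0.116  0.117]
((468.6606140136719, -135.2544403076172), (42.24826431274414, 38.8267707824707), 23.584930419921875)
dish 41 [ 0.4715 -0.1406  0.1129] [ 0.457 -0.155  0.108] [ 0.486 -0.126  0.117]
((471.41168212890625, -140.39764404296875), (28.440502166748047, 28.34893798828125), 87.28044128417969)
pal 487 [0.5122 0.1919 0.0092] [0.452 0.121 0.006] [0.566 0.245 0.015]
((497.5769958496094, 170.14710998535156), (132.67189025878906, 79.39143371582031), 55.02682113647461)
pol 20 [ 0.4643 -0.0073  0.0573] [ 0.458 -0.013  0.045] [ 0.471 
[... 296 characters left out ...]
188 [ 0.5209 -0.3668  0.006 ] [ 0.427 -0.426  0.004] [ 0.613 -0.307  0.011]
((518.48974609375, -366.4624938964844), (111.808349609375, 185.63050842285156), 86.08055114746094)
big 169 [0.5294 0.3736 0.0071] [0.469 0.325 0.005] [0.592 0.419 0.013]
((525.9481201171875, 369.8059997558594), (94.30561065673828, 117.6796646118164), 80.49488067626953)
small 99 [0.6342 0.0159 0.0071] [ 0.583 -0.022  0.005] [0.674 0.066 0.012]
((635.1893920898438, 18.62657928466797), (95.71856689453125, 77.6505126953125), 11.41425609588623)
ext 216 [ 0.6356 -0.2212  0.0227] [ 0.59  -0.238  0.012] [ 0.682 -0.207  0.029]
((635.973388671875, -222.0217742919922), (91.39542388916016, 27.033035278320312), 4.389256954193115)
```

View pics/topc.png

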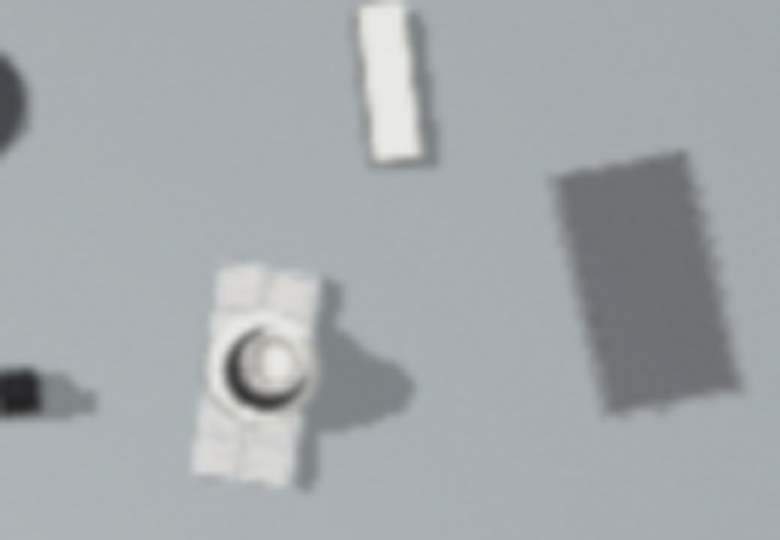

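View pics/sidec.png

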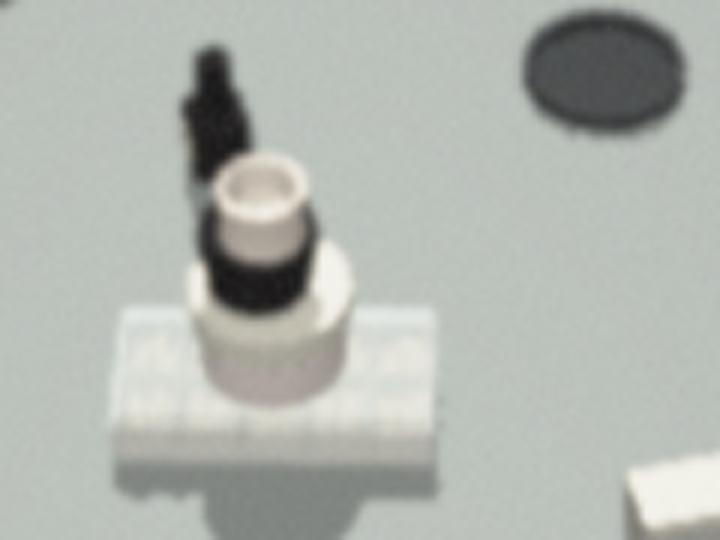

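```bash
cat >> h.py <<'E'
def tc(x,y): return (x+.5)/6-.5
def seg(cam,im,box,fn,z):
    u0,u1,v0,v1=box;S=6;c=cv2.resize(im[v0:v1,u0:u1],None,fx=S,fy=S,interpolation=cv2.INTER_CUBIC)
    m=fn(c.astype(int)).astype(np.uint8);n,l,s,_=cv2.connectedComponentsWithStats(m);k=1+s[1:,4].argmax()
    cs,_=cv2.findContours((l==k).astype(np.uint8),cv2.RETR_EXTERNAL,cv2.CHAIN_APPROX_NONE)
    q=max(cs,key=len)[:,0]
    w=np.array([atz(cam,u0+(a+.5)/S-.5,v0+(b+.5)/S-.5,z)[:2] for a,b in q],np.float32)*1000
    return w
E
python3 - <<'E'
from h import *
im=np.load('pics/top0.npz')['im'];si=np.load('pics/side0.npz')['im']
g=lambda c:c.sum(-1)/3
def cen(w): (x,y),r=cv2.minEnclosingCircle(w);e=cv2.fitEllipse(w);return np.round(e[0],1),np.round(e[1],1)
dk=lambda c:g(c)<105
for n,bt,bs in [('big',(120,160,160,200),(222,266,114,144)),('small',(228,262,130,164),(280,322,186,218))]:
    print(n,cen(seg('top',im,bt,dk,.008)),cen(seg('side',si,bs,dk,.008)))
wh=lambda c:(g(c)>195)
for cam,i,b in [('top',im,(170,216,162,204)),('side',si,(220,272,145,184))]:
    print('pal',cv2.minAreaRect(seg(cam,i,b,wh,.01)))
print('tray',cv2.minAreaRect(seg('top',im,(335,380,148,205),lambda c:g(c)<135,.008)),cv2.minAreaRect(seg('side',si,(235,340,305,380),lambda c:g(c)<150,.008)))
pt=lambda x,y,z:atz('top',250+(x+.5)/6-.5,130+(y+.5)/6-.5,z).round(4)*1000
ps=lambda x,y,z:atz('side',200+(x+.5)/6-.5,190+(y+.5)/6-.5,z).round(4)*1000
for p in [(222,262),(322,275),(293,488),(192,473)]:print('boxtop',pt(*p,.026))
for p in [(120,310),(438,310),(436,438),(112,432)]:print('boxside',ps(*p,.026))
print('dish',pt(273,362,.116),ps(262,187,.116),'pot',pt(264,366,.094),'jar',pt(264,365,.066))
print('dish widths',ps(214,187,.116),ps(309,187,.116))
print('pot left/right side',ps(202,237,.09),ps(317,237,.09), 'jar l/r',ps(188,290,.062),ps(354,290,.062))
print('polish',pt(20,392,.06))
E
```

```text
big (array([527.8, 368.1]), array([87.4, 91.7])) (array([526.7, 359.5]), array([88.6, 96.9]))Traceback (most recent call last):
  File "<stdin>", line 7, in <module>
  File "h.py", line 32, in seg
    w=np.array([atz(cam,u0+(a+.5)/S-.5,v0+(b+.5)/S-.5,z)[:2] for a,b in q],np.float32)*1000
                ~~~^^^^^^^^^^^^^^^^^^^^^^^^^^^^^^^^^^^^^
  File "h.py", line 17, in atz
    m=camera_model(cam);s=ray(cam,u,v);d=att(m)@np.array([s[0],-s[1],-1]);o=np.array(m['origin'])
ValueError: time passes only in moves, steps and waits
```

```bash
cat >> h.py <<'E'
import functools
camera_model=functools.lru_cache(None)(camera_model)
E
cat > m.py <<'E'
from h import *
im=np.load('pics/top0.npz')['im'];si=np.load('pics/side0.npz')['im']
g=lambda c:c.sum(-1)/3
def cen(w): e=cv2.fitEllipse(w);return np.round(e[0],1),np.round(e[1],1)
dk=lambda c:g(c)<105
for n,bt,bs in [('big',(120,160,160,200),(222,266,114,144)),('small',(228,262,130,164),(280,322,186,218))]:
    print(n,cen(seg('top',im,bt,dk,.008)),cen(seg('side',si,bs,dk,.008)))
wh=lambda c:(g(c)>195)
for cam,i,b in [('top',im,(170,216,162,204)),('side',si,(220,272,145,184))]:
    print('pal',cv2.minAreaRect(seg(cam,i,b,wh,.01)))
print('tray',cv2.minAreaRect(seg('top',im,(335,380,148,205),lambda c:g(c)<135,.008)),cv2.minAreaRect(seg('side',si,(235,340,305,380),lambda c:g(c)<150,.008)))
pt=lambda x,y,z:atz('top',250+(x+.5)/6-.5,130+(y+.5)/6-.5,z).round(4)*1000
ps=lambda x,y,z:atz('side',200+(x+.5)/6-.5,190+(y+.5)/6-.5,z).round(4)*1000
for p in [(222,262),(322,275),(293,488),(192,473)]:print('boxtop',pt(*p,.026))
for p in [(120,310),(438,310),(436,438),(112,432)]:print('boxside',ps(*p,.026))
print('dish',pt(273,362,.116),ps(262,187,.116),'pot',pt(264,366,.094),'jar',pt(264,365,.066))
print('dish widths',ps(214,187,.116),ps(309,187,.116))
print('pot l/r',ps(202,237,.09),ps(317,237,.09), 'jar l/r',ps(188,290,.062),ps(354,290,.062))
print('polish',pt(20,392,.06))
E
python3 m.py
```

```text
big (array([527.8, 368.1]), array([87.4, 91.7])) (array([526.7, 359.5]), array([88.6, 96.9]))
small (array([632.1,  16.7]), array([66.1, 67. ])) (array([630.6,   9.9]), array([66.8, 73.9]))
pal ((512.1591796875, 192.73818969726562), (80.63835144042969, 81.5094985961914), 54.657283782958984)
pal ((511.2591552734375, 189.74488830566406), (86.80584716796875, 84.11808776855469), 54.48234558105469)
tray ((519.969970703125, -368.2538757324219), (138.36170959472656, 78.1548843383789), 9.834850311279297) ((517.7342529296875, -376.6710205078125), (144.08694458007812, 86.7033462524414), 10.166413307189941)
boxtop [ 534.6 -124.9   26. ]
boxtop [ 525.9 -180.6   26. ]
boxtop [ 407.5 -159.8   26. ]
boxtop [ 417.2 -104.1   26. ]
boxside [ 416.  -109.5   26. ]
boxside [ 535.6 -129.2   26. ]
boxside [ 524.3 -190.6   26. ]
boxside [ 408.1 -168.8   26. ]
dish [ 469.9 -138.9  116. ] [ 470.2 -142.2  116. ] pot [ 469.9 -137.1   94. ] jar [ 472.8 -140.9   66. ]
dish widths [ 453.4 -139.4  116. ] [ 486.6 -144.9  116. ]
pot l/r [ 447.9 -138.    90. ] [ 488.7 -144.7   90. ] jar l/r [ 441.3 -136.9   62. ] [ 501.4 -146.8   62. ]
polish [461.9  -9.4  60. ]
```

>>> play_rows --steps '[{"delta_pos": [-0.312,0.95,0],"delta_rot": [0,0,-0.1037],"jaw": 0},{"delta_pos": [-0.312,0.95,0],"delta_rot": [0,0,-0.1037],"jaw": 0},{"delta_pos": [-0.312,0.95,0],"delta_rot": [0,0,-0.1037],"jaw": 0},{"delta_pos": [-0.312,0.95,0],"delta_rot": [0,0,-0.1037],"jaw": 0},{"delta_pos": [-0.312,0.95,0],"delta_rot": [0,0,-0.1037],"jaw": 0},{"delta_pos": [-0.312,0.95,0],"delta_rot": [0,0,-0.1037],"jaw": 0},{"delta_pos": [-0.312,0.95,0],"delta_rot": [0,0,-0.1037],"jaw": 0},{"delta_pos": [-0.312,0.95,0],"delta_rot": [0,0,-0.1037],"jaw": 0}]' --force 20

```text
time: 0.77
ee_pos: [0.3591, 0.4728, 0.2385]
tool_rot: [-0.001, 0.707, 0.707, -0.0]
wrist_force: [-0.1, -0.9, -0.1]
width: 1.001
```

>>> play_rows --steps '[{"delta_pos": [-1,0.4,0],"delta_rot": [0,0,0],"jaw": 0},{"delta_pos": [-1,0.4,0],"delta_rot": [0,0,0],"jaw": 0},{"delta_pos": [-1,0.4,0],"delta_rot": [0,0,0],"jaw": 0},{"delta_pos": [-1,0.4,0],"delta_rot": [0,0,0],"jaw": 0},{"delta_pos": [-1,0.4,0],"delta_rot": [0,0,0],"jaw": 0},{"delta_pos": [-1,0.4,0],"delta_rot": [0,0,0],"jaw": 0}]'

```text
time: 1.27
ee_pos: [0.4418, 0.2654, 0.2383]
tool_rot: [0.002, 0.709, 0.705, -0.002]
wrist_force: [-0.4, -1.4, -0.4]
width: 0.999
```

>>> play_rows --steps '[{"delta_pos": [-1,0.1,0],"delta_rot": [0,0,0],"jaw": 0},{"delta_pos": [-1,0.1,0],"delta_rot": [0,0,0],"jaw": 0},{"delta_pos": [-1,0.1,0],"delta_rot": [0,0,0],"jaw": 0},{"delta_pos": [-1,0.1,0],"delta_rot": [0,0,0],"jaw": 0},{"delta_pos": [-1,0.1,0],"delta_rot": [0,0,0],"jaw": 0},{"delta_pos": [-1,0.1,0],"delta_rot": [0,0,0],"jaw": 0}]'

```text
time: 1.77
ee_pos: [0.4597, 0.0657, 0.2383]
tool_rot: [0.001, 0.71, 0.704, -0.002]
wrist_force: [0.2, 0.4, -0.0]
width: 0.998
```

>>> play_rows --steps '[{"delta_pos": [-1,0.05,0.2],"delta_rot": [0,0,0],"jaw": 0},{"delta_pos": [-1,0.05,0.2],"delta_rot": [0,0,0],"jaw": 0},{"delta_pos": [-1,0.05,0.2],"delta_rot": [0,0,0],"jaw": 0},{"delta_pos": [-1,0.05,0.2],"delta_rot": [0,0,0],"jaw": 0},{"delta_pos": [-1,0.05,0.2],"delta_rot": [0,0,0],"jaw": 0},{"delta_pos": [-1,0.05,0.2],"delta_rot": [0,0,0],"jaw": 0},{"delta_pos": [-1,0.05,0.2],"delta_rot": [0,0,0],"jaw": 0}]'

```text
time: 2.35
ee_pos: [0.4703, -0.128, 0.1982]
tool_rot: [-0.0, 0.708, 0.706, 0.0]
wrist_force: [0.1, 0.5, 0.6]
width: 0.999
```

>>> play_rows --steps '[{"delta_pos": [-0.06,0,0.1],"delta_rot": [0,0,0],"jaw": 0},{"delta_pos": [-0.06,0,0.2],"delta_rot": [0,0,0],"jaw": 0},{"delta_pos": [-0.06,0,0.3],"delta_rot": [0,0,0],"jaw": 0},{"delta_pos": [-0.06,0,0.4],"delta_rot": [0,0,0],"jaw": 0},{"delta_pos": [-0.06,0,0.5],"delta_rot": [0,0,0],"jaw": 0},{"delta_pos": [-0.06,0,0.5],"delta_rot": [0,0,0],"jaw": 0},{"delta_pos": [-0.06,0,0.5],"delta_rot": [0,0,0],"jaw": 100},{"delta_pos": [-0.06,0,0.5],"delta_rot": [0,0,0],"jaw": 100}]' --force 15

```text
time: 3.02
ee_pos: [0.4711, -0.1379, 0.0997]
tool_rot: [0.0, 0.706, 0.708, 0.001]
wrist_force: [0.6, -0.0, 0.4]
width: 0.879
```

Run:
```python
from h import *
im,_=snap('side','s1');s=readout.sense();print(s['ee_pos'],s['width'],s['wrist_force'],s['tool_rot'])
cv2.imwrite('pics/s1c.png',cv2.resize(im[150:280,180:320],None,fx=4.5,fy=4.5,interpolation=cv2.INTER_CUBIC))
```

```text
[ 0.47120715 -0.13848463  0.09987559] 0.8258076753732128 [-0.06667291 -0.34848079 -0.10214195] [6.35108260e-04 7.06411264e-01 7.07800728e-01 9.23532191e-04]
```

View pics/s1c.png

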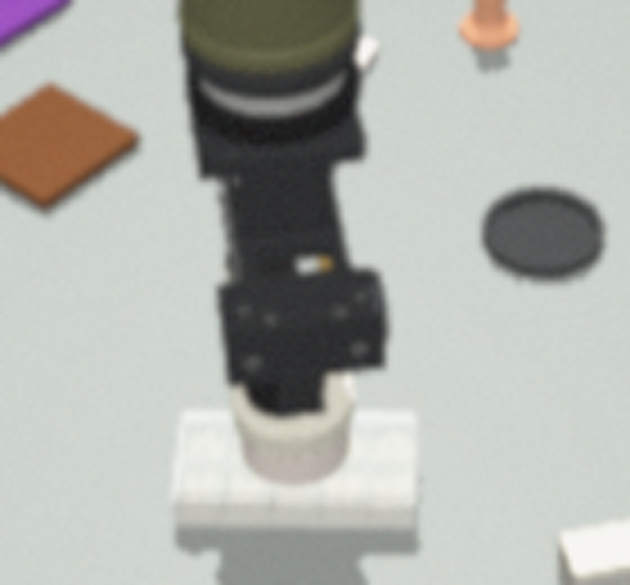

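The near finger hides the dish, but the finger is centred over the stack (crop 290,390) and stays above the pot. I'll close and lift.

>>> play_rows --steps '[{"delta_pos": [0,0,0],"delta_rot": [0,0,0],"jaw": 255},{"delta_pos": [0,0,0],"delta_rot": [0,0,0],"jaw": 255},{"delta_pos": [0,0,0],"delta_rot": [0,0,0],"jaw": 255},{"delta_pos": [0,0,0],"delta_rot": [0,0,0],"jaw": 255},{"delta_pos": [0,0,0],"delta_rot": [0,0,0],"jaw": 255},{"delta_pos": [0,0,0],"delta_rot": [0,0,0],"jaw": 255},{"delta_pos": [0,0,0],"delta_rot": [0,0,0],"jaw": 255},{"delta_pos": [0,0,0],"delta_rot": [0,0,0],"jaw": 255}]'

```text
time: 3.73
ee_pos: [0.4701, -0.1398, 0.0988]
tool_rot: [0.0, 0.707, 0.707, 0.0]
wrist_force: [0.4, -0.8, 2.1]
width: 0.36
```

>>> play_rows --steps '[{"delta_pos": [0,0,0],"delta_rot": [0,0,0],"jaw": 255},{"delta_pos": [0,0,0],"delta_rot": [0,0,0],"jaw": 255},{"delta_pos": [0,0,0],"delta_rot": [0,0,0],"jaw": 255},{"delta_pos": [0,0,-0.05],"delta_rot": [0,0,0],"jaw": 255},{"delta_pos": [0,0,-0.1],"delta_rot": [0,0,0],"jaw": 255},{"delta_pos": [0,0,-0.15],"delta_rot": [0,0,0],"jaw": 255},{"delta_pos": [0,0,-0.25],"delta_rot": [0,0,0],"jaw": 255},{"delta_pos": [0,0,-0.35],"delta_rot": [0,0,0],"jaw": 255}]'

```text
time: 4.4
ee_pos: [0.4694, -0.1395, 0.1688]
tool_rot: [-0.001, 0.707, 0.707, -0.0]
wrist_force: [0.8, 0.3, -1.1]
width: 0.357
```

>>> play_rows --steps '[{"delta_pos": [0.15,0.02,0],"delta_rot": [0,0,0],"jaw": 255},{"delta_pos": [0.35,0.04,0],"delta_rot": [0,0,0],"jaw": 255},{"delta_pos": [0.55,0.06,0],"delta_rot": [0,0,0],"jaw": 255},{"delta_pos": [0.75,0.1,0],"delta_rot": [0,0,0],"jaw": 255},{"delta_pos": [0.95,0.1,0],"delta_rot": [0,0,0],"jaw": 255},{"delta_pos": [1,0.1,0],"delta_rot": [0,0,0],"jaw": 255}]'

```text
time: 4.9
ee_pos: [0.4904, 0.0689, 0.169]
tool_rot: [-0.001, 0.704, 0.711, 0.003]
wrist_force: [0.8, 0.1, -0.6]
width: 0.356
```

>>> play_rows --steps '[{"delta_pos": [0.2,0.11,0],"delta_rot": [0,0,0],"jaw": 255},{"delta_pos": [0.4,0.11,0],"delta_rot": [0,0,0],"jaw": 255},{"delta_pos": [0.6,0.11,0],"delta_rot": [0,0,0],"jaw": 255},{"delta_pos": [0.66,0.11,0.2],"delta_rot": [0,0,0],"jaw": 255},{"delta_pos": [0.66,0.11,0.4],"delta_rot": [0,0,0],"jaw": 255},{"delta_pos": [0.66,0.11,0.6],"delta_rot": [0,0,0],"jaw": 255},{"delta_pos": [0.66,0.11,0.6],"delta_rot": [0,0,0],"jaw": 255}]'

```text
time: 5.48
ee_pos: [0.5066, 0.1902, 0.0411]
tool_rot: [-0.003, 0.706, 0.708, -0.007]
wrist_force: [-1.4, -0.1, -1.2]
width: 0.357
```

>>> play_rows --steps '[{"delta_pos": [0,0,0],"delta_rot": [0,0,0],"jaw": 255},{"delta_pos": [0,0,0],"delta_rot": [0,0,0],"jaw": 255},{"delta_pos": [0,0,0],"delta_rot": [0,0,0],"jaw": 255}]'

```text
time: 5.73
ee_pos: [0.5139, 0.1925, 0.0515]
tool_rot: [0.001, 0.707, 0.707, 0.002]
wrist_force: [0.1, -0.3, -0.7]
width: 0.357
```

>>> play_rows --steps '[{"delta_pos": [0,-0.01,0.06],"delta_rot": [0,0,0],"jaw": 255},{"delta_pos": [0,-0.01,0.11],"delta_rot": [0,0,0],"jaw": 255},{"delta_pos": [0,-0.01,0.15],"delta_rot": [0,0,0],"jaw": 255},{"delta_pos": [0,-0.01,0.17],"delta_rot": [0,0,0],"jaw": 255},{"delta_pos": [0,-0.01,0.18],"delta_rot": [0,0,0],"jaw": 255},{"delta_pos": [0,-0.01,0.18],"delta_rot": [0,0,0],"jaw": 255},{"delta_pos": [0,-0.01,0.18],"delta_rot": [0,0,0],"jaw": 255}]'

```text
time: 6.32
ee_pos: [0.5106, 0.1922, 0.0139]
tool_rot: [0.0, 0.707, 0.707, 0.001]
wrist_force: [-1.0, -1.2, 7.2]
width: 0.359
```

>>> play_rows --steps '[{"delta_pos": [0,0,0],"delta_rot": [0,0,0],"jaw": 100},{"delta_pos": [0,0,0],"delta_rot": [0,0,0],"jaw": 60},{"delta_pos": [0,0,0],"delta_rot": [0,0,0],"jaw": 60},{"delta_pos": [0,0,0],"delta_rot": [0,0,0],"jaw": 60},{"delta_pos": [0,0,0],"delta_rot": [0,0,0],"jaw": 60},{"delta_pos": [0,0,-0.1],"delta_rot": [0,0,0],"jaw": 60},{"delta_pos": [0,0,-0.3],"delta_rot": [0,0,0],"jaw": 30},{"delta_pos": [0,0,-0.5],"delta_rot": [0,0,0],"jaw": 0}]'

```text
time: 6.98
ee_pos: [0.5088, 0.1918, 0.1127]
tool_rot: [-0.001, 0.707, 0.707, -0.002]
wrist_force: [1.1, -0.2, 0.1]
width: 0.891
```

>>> play_rows --steps '[{"delta_pos": [-0.2,-0.02,-0.2],"delta_rot": [0,0,0],"jaw": 0},{"delta_pos": [-0.4,-0.05,-0.2],"delta_rot": [0,0,0],"jaw": 0},{"delta_pos": [-0.6,-0.1,-0.2],"delta_rot": [0,0,0],"jaw": 0},{"delta_pos": [-0.8,-0.1,-0.2],"delta_rot": [0,0,0],"jaw": 0},{"delta_pos": [-1,-0.1,-0.2],"delta_rot": [0,0,0],"jaw": 0}]'

```text
time: 7.4
ee_pos: [0.4892, -0.0031, 0.1532]
tool_rot: [0.0, 0.707, 0.708, -0.0]
wrist_force: [1.1, 0.4, -0.4]
width: 0.998
```

>>> play_rows --steps '[{"delta_pos": [-0.2,-0.1,0],"delta_rot": [0,0,0],"jaw": 0},{"delta_pos": [-0.4,-0.1,0],"delta_rot": [0,0,0],"jaw": 0},{"delta_pos": [-0.6,-0.1,0],"delta_rot": [0,0,0],"jaw": 0},{"delta_pos": [-0.66,-0.1,0],"delta_rot": [0,0,0],"jaw": 0},{"delta_pos": [-0.66,-0.1,0],"delta_rot": [0,0,0],"jaw": 0},{"delta_pos": [-0.66,-0.1,0],"delta_rot": [0,0,0],"jaw": 0}]'

```text
time: 7.9
ee_pos: [0.47, -0.1338, 0.1526]
tool_rot: [-0.0, 0.708, 0.706, 0.0]
wrist_force: [0.2, 0.1, 1.0]
width: 0.996
```

Run:
```python
from h import *
im,_=snap('side','s2');s=readout.sense();print(s['ee_pos'],s['width'],s['wrist_force'],s['tool_rot'])
im2,_=snap('top','t2')
a=cv2.resize(im[140:290,180:320],(400,430),interpolation=cv2.INTER_CUBIC)
b=cv2.resize(im2[150:215,165:225],(397,430),interpolation=cv2.INTER_CUBIC)
cv2.imwrite('pics/s2c.png',np.hstack([a,b]))
```

```text
[ 0.47024075 -0.13225889  0.15267022] 0.9948756157059059 [-0.38662064  1.04008166 -0.39627648] [-3.44678061e-04  7.06770200e-01  7.07442919e-01  5.30445436e-04]
```

View pics/s2c.png

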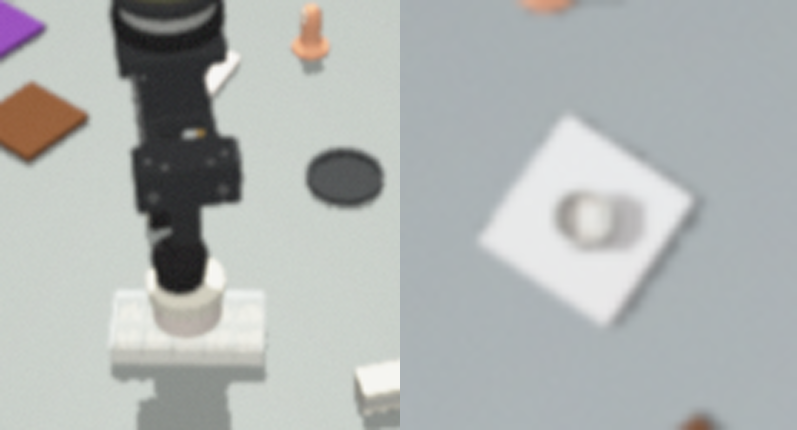

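Dish stands mid-palette (right half, 586,218 against palette centre ~588,220); the pot sits on the jar. Now the pot.

>>> play_rows --steps '[{"delta_pos": [-0.01,0,0.1],"delta_rot": [0,0,0],"jaw": 0},{"delta_pos": [-0.01,0,0.2],"delta_rot": [0,0,0],"jaw": 0},{"delta_pos": [-0.01,0,0.28],"delta_rot": [0,0,0],"jaw": 0},{"delta_pos": [-0.01,0,0.34],"delta_rot": [0,0,0],"jaw": 0},{"delta_pos": [-0.01,0,0.38],"delta_rot": [0,0,0],"jaw": 0},{"delta_pos": [-0.01,0,0.38],"delta_rot": [0,0,0],"jaw": 0},{"delta_pos": [-0.01,0,0.38],"delta_rot": [0,0,0],"jaw": 0}]'

```text
time: 8.58
ee_pos: [0.4703, -0.1341, 0.0767]
tool_rot: [-0.0, 0.706, 0.708, 0.0]
wrist_force: [0.0, 0.3, 0.0]
width: 0.998
```

>>> play_rows --steps '[{"delta_pos": [0,0,0],"delta_rot": [0,0,0],"jaw": 255},{"delta_pos": [0,0,0],"delta_rot": [0,0,0],"jaw": 255},{"delta_pos": [0,0,0],"delta_rot": [0,0,0],"jaw": 255},{"delta_pos": [0,0,0],"delta_rot": [0,0,0],"jaw": 255},{"delta_pos": [0,0,0],"delta_rot": [0,0,0],"jaw": 255},{"delta_pos": [0,0,0],"delta_rot": [0,0,0],"jaw": 255},{"delta_pos": [0,0,0],"delta_rot": [0,0,0],"jaw": 255},{"delta_pos": [0,0,0],"delta_rot": [0,0,0],"jaw": 255}]'

```text
time: 9.25
ee_pos: [0.4701, -0.1356, 0.0768]
tool_rot: [0.0, 0.707, 0.707, 0.0]
wrist_force: [1.0, -0.8, 1.3]
width: 0.492
```

Width 43 mm: pot held. Lift and carry to (632, 16.5).

>>> play_rows --steps '[{"delta_pos": [0,0,0],"delta_rot": [0,0,0],"jaw": 255},{"delta_pos": [0,0,-0.05],"delta_rot": [0,0,0],"jaw": 255},{"delta_pos": [0,0,-0.15],"delta_rot": [0,0,0],"jaw": 255},{"delta_pos": [0,0,-0.3],"delta_rot": [0,0,0],"jaw": 255},{"delta_pos": [0.2,0.2,-0.3],"delta_rot": [0,0,0],"jaw": 255},{"delta_pos": [0.4,0.4,-0.3],"delta_rot": [0,0,0],"jaw": 255},{"delta_pos": [0.58,0.6,-0.3],"delta_rot": [0,0,0],"jaw": 255},{"delta_pos": [0.76,0.81,-0.3],"delta_rot": [0,0,0],"jaw": 255}]'

```text
time: 9.92
ee_pos: [0.5914, -0.0189, 0.1369]
tool_rot: [-0.0, 0.707, 0.707, 0.0]
wrist_force: [1.4, -0.4, -0.7]
width: 0.495
```

>>> play_rows --steps '[{"delta_pos": [0,0,0.15],"delta_rot": [0,0,0],"jaw": 255},{"delta_pos": [0,0,0.3],"delta_rot": [0,0,0],"jaw": 255},{"delta_pos": [0,0,0.4],"delta_rot": [0,0,0],"jaw": 255},{"delta_pos": [0,0,0.4],"delta_rot": [0,0,0],"jaw": 255},{"delta_pos": [0,0,0.4],"delta_rot": [0,0,0],"jaw": 255},{"delta_pos": [0,0,0.4],"delta_rot": [0,0,0],"jaw": 255}]'

```text
time: 10.42
ee_pos: [0.5912, -0.0203, 0.0577]
tool_rot: [0.0, 0.707, 0.707, 0.001]
wrist_force: [-0.1, -0.1, -0.3]
width: 0.495
```

>>> play_rows --steps '[{"delta_pos": [0.184,0.203,0],"delta_rot": [0,0,0],"jaw": 255},{"delta_pos": [0.184,0.203,0],"delta_rot": [0,0,0],"jaw": 255},{"delta_pos": [0.184,0.203,0.06],"delta_rot": [0,0,0],"jaw": 255},{"delta_pos": [0.184,0.203,0.12],"delta_rot": [0,0,0],"jaw": 255},{"delta_pos": [0.184,0.203,0.17],"delta_rot": [0,0,0],"jaw": 255},{"delta_pos": [0.184,0.203,0.2],"delta_rot": [0,0,0],"jaw": 255},{"delta_pos": [0.184,0.203,0.22],"delta_rot": [0,0,0],"jaw": 255},{"delta_pos": [0.184,0.203,0.22],"delta_rot": [0,0,0],"jaw": 255}]'

```text
time: 11.08
ee_pos: [0.6299, 0.0147, 0.0126]
tool_rot: [-0.0, 0.708, 0.707, -0.002]
wrist_force: [-1.2, -1.3, 2.6]
width: 0.494
```

Contact force is present and the position is about 2 mm from target. Release, rise and go back to the jar.

>>> play_rows --steps '[{"delta_pos": [0,0,0],"delta_rot": [0,0,0],"jaw": 90},{"delta_pos": [0,0,0],"delta_rot": [0,0,0],"jaw": 70},{"delta_pos": [0,0,0],"delta_rot": [0,0,0],"jaw": 70},{"delta_pos": [0,0,0],"delta_rot": [0,0,0],"jaw": 70},{"delta_pos": [0,0,0],"delta_rot": [0,0,0],"jaw": 70},{"delta_pos": [0,0,-0.1],"delta_rot": [0,0,0],"jaw": 60},{"delta_pos": [0,0,-0.3],"delta_rot": [0,0,0],"jaw": 30},{"delta_pos": [0,0,-0.5],"delta_rot": [0,0,0],"jaw": 0}]'

```text
time: 11.75
ee_pos: [0.6298, 0.0164, 0.1124]
tool_rot: [-0.001, 0.707, 0.707, -0.001]
wrist_force: [0.9, 0.3, -0.8]
width: 0.891
```

>>> play_rows --steps '[{"delta_pos": [-0.78,-0.79,0],"delta_rot": [0,0,0],"jaw": 0},{"delta_pos": [-0.78,-0.79,0],"delta_rot": [0,0,0],"jaw": 0},{"delta_pos": [-0.78,-0.79,0],"delta_rot": [0,0,0],"jaw": 0},{"delta_pos": [-0.78,-0.79,0],"delta_rot": [0,0,0],"jaw": 0},{"delta_pos": [-0.78,-0.79,0],"delta_rot": [0,0,0],"jaw": 0},{"delta_pos": [-0.78,-0.79,0],"delta_rot": [0,0,0],"jaw": 0},{"delta_pos": [-0.78,-0.79,0],"delta_rot": [0,0,0],"jaw": 0},{"delta_pos": [-0.78,-0.79,0],"delta_rot": [0,0,0],"jaw": 0}]'

```text
time: 12.42
ee_pos: [0.4736, -0.1398, 0.1129]
tool_rot: [0.0, 0.708, 0.707, 0.0]
wrist_force: [1.3, 0.5, 0.4]
width: 1.0
```

Run:
```python
from h import *
im,_=snap('side','s3');s=readout.sense();print(s['ee_pos'],s['width'],s['wrist_force'],s['tool_rot'])
im2,_=snap('top','t3')
a=cv2.resize(im[150:280,190:330],(460,430),interpolation=cv2.INTER_CUBIC)
b=cv2.resize(im2[125:170,222:267],(330,430),interpolation=cv2.INTER_CUBIC)
cv2.imwrite('pics/s3c.png',np.hstack([a,b]))
```

```text
[ 0.47480592 -0.13864285  0.11292678] 1.0007667774718134 [0.01487215 0.20174684 0.58062147] [4.95463154e-04 7.06837720e-01 7.07374491e-01 1.23352550e-03]
```

View pics/s3c.png

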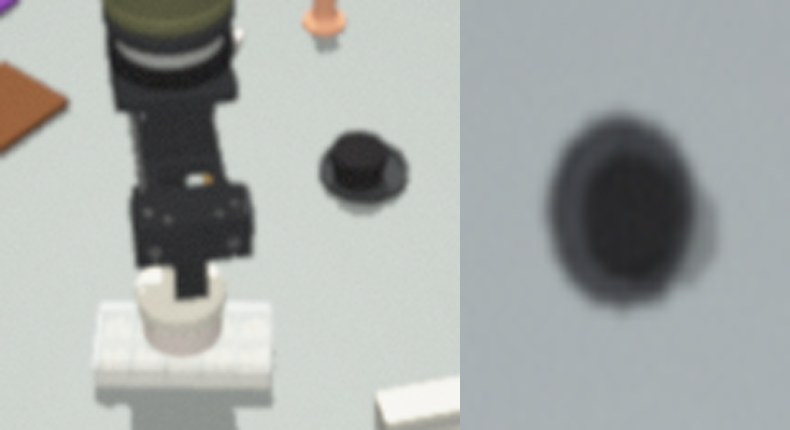

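Run:
```python
from h import *
g=lambda c:c.sum(-1)/3
im=np.load('pics/t3.npz')['im'];si=np.load('pics/s3.npz')['im']
for t in (45,52,60): 
  w=seg('top',im,(222,267,125,170),lambda c:g(c)<t,.031);e=cv2.fitEllipse(w);print(t,e)
print(im[147,228:262].mean(-1).astype(int))
P=cloud('top',np.load('pics/t3.npz')['d']);m=np.zeros(P.shape[:2],bool);m[125:170,222:267]=1
q=P[m&(P[...,2]>.024)];print(q.mean(0),q.min(0),q.max(0))
# jar lid from side: bright
p=lambda x,y,z:atz('side',190+(x+.5)*140/460-.5,150+(y+.5)*130/430-.5,z)
print(p(137,290,.062),p(226,290,.062),p(359,147,.031))
```

```text
45 ((625.0698852539062, 12.371206283569336), (38.604949951171875, 41.57619094848633), 94.8876724243164)
52 ((625.3192138671875, 12.095186233520508), (43.68437576293945, 44.85637664794922), 109.5362548828125)
60 ((625.5468139648438, 12.023341178894043), (47.48762893676758, 48.583763122558594), 108.72895050048828)
[174 174 174 174 167 140 100  71  69  70  61  48  43  42  40  41  42  42
  42  40  40  41  42  45  56  77 111 127 139 161 172 173 174 173]
[0.62721605 0.01512168 0.0296002 ] [ 0.60601516 -0.00472276  0.02452256] [0.64731074 0.03593389 0.03725248]
[ 0.44245961 -0.13527433  0.062     ] [ 0.50129725 -0.14497266  0.062     ] [0.62693025 0.01275025 0.031     ]
```

>>> play_rows --steps '[{"delta_pos": [-0.01,-0.01,0.1],"delta_rot": [0,0,0],"jaw": 0},{"delta_pos": [-0.01,-0.01,0.2],"delta_rot": [0,0,0],"jaw": 0},{"delta_pos": [-0.01,-0.01,0.28],"delta_rot": [0,0,0],"jaw": 0},{"delta_pos": [-0.01,-0.01,0.34],"delta_rot": [0,0,0],"jaw": 0},{"delta_pos": [-0.01,-0.01,0.375],"delta_rot": [0,0,0],"jaw": 0},{"delta_pos": [-0.01,-0.01,0.375],"delta_rot": [0,0,0],"jaw": 0},{"delta_pos": [-0.01,-0.01,0.375],"delta_rot": [0,0,0],"jaw": 0}]' --force 25

```text
time: 13.1
ee_pos: [0.472, -0.1406, 0.0376]
tool_rot: [-0.0, 0.707, 0.708, 0.0]
wrist_force: [0.9, 0.4, 0.5]
width: 0.997
```

>>> play_rows --steps '[{"delta_pos": [0,0,0],"delta_rot": [0,0,0],"jaw": 255},{"delta_pos": [0,0,0],"delta_rot": [0,0,0],"jaw": 255},{"delta_pos": [0,0,0],"delta_rot": [0,0,0],"jaw": 255},{"delta_pos": [0,0,0],"delta_rot": [0,0,0],"jaw": 255},{"delta_pos": [0,0,0],"delta_rot": [0,0,0],"jaw": 255},{"delta_pos": [0,0,0],"delta_rot": [0,0,0],"jaw": 255},{"delta_pos": [0,0,0],"delta_rot": [0,0,0],"jaw": 255},{"delta_pos": [0,0,0],"delta_rot": [0,0,0],"jaw": 255}]'

```text
time: 13.77
ee_pos: [0.4716, -0.1413, 0.0381]
tool_rot: [0.0, 0.707, 0.707, 0.0]
wrist_force: [0.0, 1.9, 5.8]
width: 0.675
```

>>> play_rows --steps '[{"delta_pos": [0,0,-0.04],"delta_rot": [0,0,0],"jaw": 255},{"delta_pos": [0,0,-0.12],"delta_rot": [0,0,0],"jaw": 255},{"delta_pos": [0,0,-0.25],"delta_rot": [0,0,0],"jaw": 255},{"delta_pos": [0,0,-0.4],"delta_rot": [0,0,0],"jaw": 255},{"delta_pos": [0.1,0.05,-0.5],"delta_rot": [0,0,0],"jaw": 255},{"delta_pos": [0.3,0.1,-0.5],"delta_rot": [0,0,0],"jaw": 255},{"delta_pos": [0.5,0.1,-0.5],"delta_rot": [0,0,0],"jaw": 255},{"delta_pos": [0.7,0.1,-0.5],"delta_rot": [0,0,0],"jaw": 255}]'

```text
time: 14.43
ee_pos: [0.4918, -0.0008, 0.1385]
tool_rot: [0.001, 0.708, 0.706, 0.001]
wrist_force: [0.4, 0.9, -1.3]
width: 0.676
```

>>> play_rows --steps '[{"delta_pos": [0.2,0.05,0],"delta_rot": [0,0,0],"jaw": 255},{"delta_pos": [0.4,0.1,0],"delta_rot": [0,0,0],"jaw": 255},{"delta_pos": [0.6,0.13,0],"delta_rot": [0,0,0],"jaw": 255},{"delta_pos": [0.8,0.16,0],"delta_rot": [0,0,0],"jaw": 255},{"delta_pos": [1,0.18,0],"delta_rot": [0,0,0],"jaw": 255},{"delta_pos": [1,0.18,0],"delta_rot": [0,0,0],"jaw": 255}]'

```text
time: 14.93
ee_pos: [0.5269, 0.2107, 0.1387]
tool_rot: [-0.003, 0.703, 0.711, 0.005]
wrist_force: [-0.4, 1.7, -1.2]
width: 0.675
```

>>> play_rows --steps '[{"delta_pos": [0.2,0,0],"delta_rot": [0,0,0],"jaw": 255},{"delta_pos": [0.4,0,0],"delta_rot": [0,0,0],"jaw": 255},{"delta_pos": [0.6,0,0],"delta_rot": [0,0,0],"jaw": 255},{"delta_pos": [0.75,0,0.1],"delta_rot": [0,0,0],"jaw": 255},{"delta_pos": [0.82,0,0.25],"delta_rot": [0,0,0],"jaw": 255},{"delta_pos": [0.82,0,0.35],"delta_rot": [0,0,0],"jaw": 255},{"delta_pos": [0.82,0,0.4],"delta_rot": [0,0,0],"jaw": 255},{"delta_pos": [0.82,0,0.4],"delta_rot": [0,0,0],"jaw": 255}]'

```text
time: 15.6
ee_pos: [0.5257, 0.3599, 0.0552]
tool_rot: [0.0, 0.707, 0.707, -0.003]
wrist_force: [-0.3, -1.1, -1.6]
width: 0.676
```

Run:
```python
from h import *
s=readout.sense();print(s['ee_pos'],s['width'],s['wrist_force'])
im2,_=snap('top','t4')
g=lambda c:c.sum(-1)/3
w=seg('top',im2,(222,267,125,170),lambda c:g(c)<52,.031);print(cv2.fitEllipse(w))
```

```text
[0.52565039 0.3599468  0.05521994] 0.6761321045833051 [-0.33536103 -1.12440156 -1.60426261]
((625.384521484375, 12.084129333496094), (43.585487365722656, 44.898475646972656), 109.28955078125)
```

>>> play_rows --steps '[{"delta_pos": [0.04,0.01,0],"delta_rot": [0,0,0],"jaw": 255},{"delta_pos": [0.04,0.01,0.05],"delta_rot": [0,0,0],"jaw": 255},{"delta_pos": [0.04,0.01,0.1],"delta_rot": [0,0,0],"jaw": 255},{"delta_pos": [0.04,0.01,0.14],"delta_rot": [0,0,0],"jaw": 255},{"delta_pos": [0.04,0.01,0.17],"delta_rot": [0,0,0],"jaw": 255},{"delta_pos": [0.04,0.01,0.19],"delta_rot": [0,0,0],"jaw": 255},{"delta_pos": [0.04,0.01,0.2],"delta_rot": [0,0,0],"jaw": 255},{"delta_pos": [0.04,0.01,0.2],"delta_rot": [0,0,0],"jaw": 255}]'

```text
time: 16.32
ee_pos: [0.5289, 0.3701, 0.0171]
tool_rot: [-0.0, 0.707, 0.707, -0.0]
wrist_force: [-0.1, -0.7, -1.2]
width: 0.675
```

>>> play_rows --steps '[{"delta_pos": [-0.01,0,0.005],"delta_rot": [0,0,0],"jaw": 255},{"delta_pos": [-0.01,0,0.01],"delta_rot": [0,0,0],"jaw": 255},{"delta_pos": [-0.01,0,0.013],"delta_rot": [0,0,0],"jaw": 255},{"delta_pos": [-0.01,0,0.013],"delta_rot": [0,0,0],"jaw": 255}]'

```text
time: 16.65
ee_pos: [0.5294, 0.3684, 0.0153]
tool_rot: [0.0, 0.707, 0.707, 0.0]
wrist_force: [0.9, -0.4, -0.2]
width: 0.674
```

>>> play_rows --steps '[{"delta_pos": [0,0,0.005],"delta_rot": [0,0,0],"jaw": 255},{"delta_pos": [0,0,0.005],"delta_rot": [0,0,0],"jaw": 30},{"delta_pos": [0,0,0.005],"delta_rot": [0,0,0],"jaw": 30},{"delta_pos": [0,0,0.005],"delta_rot": [0,0,0],"jaw": 30},{"delta_pos": [0,0,0.005],"delta_rot": [0,0,0],"jaw": 20},{"delta_pos": [0,0,-0.1],"delta_rot": [0,0,0],"jaw": 20},{"delta_pos": [0,0,-0.3],"delta_rot": [0,0,0],"jaw": 10},{"delta_pos": [0,0,-0.5],"delta_rot": [0,0,0],"jaw": 0}]'

```text
time: 17.32
ee_pos: [0.528, 0.3677, 0.1147]
tool_rot: [-0.0, 0.707, 0.707, -0.002]
wrist_force: [0.6, -0.8, 0.5]
width: 0.996
```

>>> play_rows --steps '[{"delta_pos": [-0.2,-0.05,0],"delta_rot": [0,0,0],"jaw": 0},{"delta_pos": [-0.4,-0.05,0],"delta_rot": [0,0,0],"jaw": 0},{"delta_pos": [-0.6,-0.1,0],"delta_rot": [0,0,0],"jaw": 0},{"delta_pos": [-0.8,-0.1,0],"delta_rot": [0,0,0],"jaw": 0},{"delta_pos": [-1,-0.1,0],"delta_rot": [0,0,0],"jaw": 0}]'

```text
time: 17.73
ee_pos: [0.5085, 0.167, 0.1154]
tool_rot: [-0.0, 0.707, 0.708, 0.0]
wrist_force: [1.4, 0.2, 0.5]
width: 0.998
```

>>> play_rows --steps '[{"delta_pos": [-0.2,-0.05,0],"delta_rot": [0,0,0],"jaw": 0},{"delta_pos": [-0.4,-0.05,0],"delta_rot": [0,0,0],"jaw": 0},{"delta_pos": [-0.6,-0.1,0],"delta_rot": [0,0,0],"jaw": 0},{"delta_pos": [-0.8,-0.1,0],"delta_rot": [0,0,0],"jaw": 0},{"delta_pos": [-1,-0.1,0],"delta_rot": [0,0,0],"jaw": 0}]'

```text
time: 18.15
ee_pos: [0.4885, -0.0332, 0.1152]
tool_rot: [-0.0, 0.707, 0.707, -0.0]
wrist_force: [1.6, -0.1, -0.3]
width: 0.999
```

Run:
```python
from h import *
im,_=snap('side','s5');s=readout.sense();print(s['ee_pos'],s['width'],s['wrist_force'],s['tool_rot'])
im2,_=snap('top','t5')
a=cv2.resize(im[100:280,180:320],(400,500),interpolation=cv2.INTER_CUBIC)
b=cv2.resize(im2[130:220,115:190],(400,500),interpolation=cv2.INTER_CUBIC)
cv2.imwrite('pics/s5c.png',np.hstack([a,b]))
P=cloud('top',np.load('pics/t5.npz')['d'])
def st(n,u0,u1,v0,v1,lo):
  m=np.zeros(P.shape[:2],bool);m[v0:v1,u0:u1]=1;q=P[m&(P[...,2]>lo)];print(n,len(q),q.mean(0).round(4),np.ptp(q,axis=0).round(3),cv2.minAreaRect(q[:,:2].astype(np.float32)*1000))
st('jar',115,165,155,205,.037);st('box',272,315,155,220,.018);st('pot',222,267,125,170,.024);st('dish',180,208,170,198,.02)
```

```text
[ 0.48745459 -0.04541175  0.11482164] 1.0039177545271043 [-0.91627293 -6.72648687 -0.51040742] [ 0.00219178  0.71203447  0.70212818 -0.00425656]
jar 261 [0.5296 0.3665 0.0418] [0.057 0.056 0.012] ((529.9153442382812, 367.20318603515625), (56.318824768066406, 56.98320007324219), 88.4309310913086)
box 2524 [ 0.4231 -0.0507  0.718 ] [0.221 0.197 0.795] ((503.4224853515625, -96.79415893554688), (96.822021484375, 292.20416259765625), 54.20507049560547)
pot 423 [ 0.5387 -0.0021  0.338 ] [0.173 0.074 0.518] ((561.7108764648438, 3.017009735107422), (74.10552978515625, 170.7811279296875), 86.44180297851562)
dish 48 [0.5127 0.192  0.0277] [0.027 0.03  0.014] ((512.244384765625, 192.06130981445312), (30.047739028930664, 27.397432327270508), 88.95331573486328)
```

View pics/s5c.png

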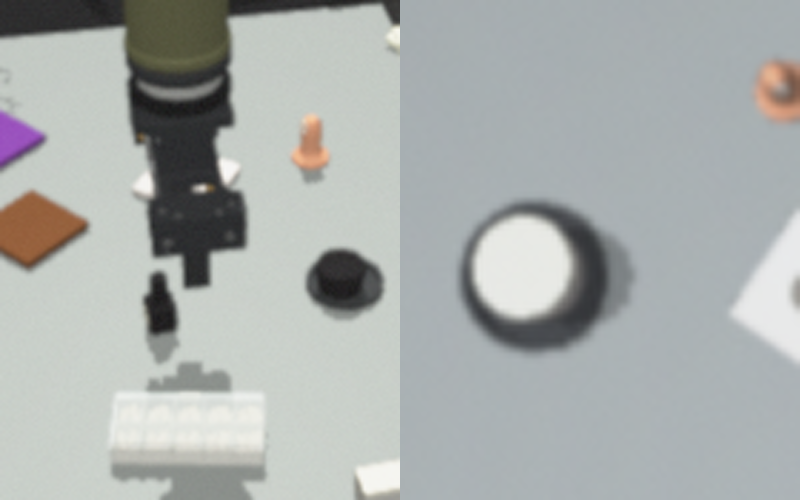

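Jar (529.5,366.7) is in its holder, the dish is fine, the box is unmoved. Now grip the box across its width.

>>> play_rows --steps '[{"delta_pos": [-0.2,-0.04,0],"delta_rot": [0,0,0.03],"jaw": 0},{"delta_pos": [-0.4,-0.08,0],"delta_rot": [0,0,0.054],"jaw": 0},{"delta_pos": [-0.545,-0.085,0],"delta_rot": [0,0,0.054],"jaw": 0},{"delta_pos": [-0.545,-0.085,0],"delta_rot": [0,0,0.054],"jaw": 0},{"delta_pos": [-0.545,-0.085,0.15],"delta_rot": [0,0,0.054],"jaw": 0},{"delta_pos": [-0.545,-0.085,0.3],"delta_rot": [0,0,0.054],"jaw": 0},{"delta_pos": [-0.545,-0.085,0.3],"delta_rot": [0,0,0.054],"jaw": 0}]' --force 35

```text
time: 18.83
ee_pos: [0.4705, -0.1391, 0.0515]
tool_rot: [-0.003, 0.764, 0.645, -0.002]
wrist_force: [-0.0, 0.4, 0.5]
width: 1.0
```

>>> play_rows --steps '[{"delta_pos": [-0.01,0,0.08],"delta_rot": [0,0,0],"jaw": 0},{"delta_pos": [-0.01,0,0.15],"delta_rot": [0,0,0],"jaw": 0},{"delta_pos": [-0.01,0,0.19],"delta_rot": [0,0,0],"jaw": 0},{"delta_pos": [-0.01,0,0.21],"delta_rot": [0,0,0],"jaw": 0},{"delta_pos": [-0.01,0,0.21],"delta_rot": [0,0,0],"jaw": 0},{"delta_pos": [-0.01,0,0.21],"delta_rot": [0,0,0],"jaw": 0}]'

```text
time: 19.33
ee_pos: [0.4723, -0.1423, 0.0137]
tool_rot: [0.0, 0.764, 0.645, 0.0]
wrist_force: [0.4, -0.8, 1.0]
width: 0.996
```

>>> play_rows --steps '[{"delta_pos": [0,0,0],"delta_rot": [0,0,0],"jaw": 255},{"delta_pos": [0,0,0],"delta_rot": [0,0,0],"jaw": 255},{"delta_pos": [0,0,0],"delta_rot": [0,0,0],"jaw": 255},{"delta_pos": [0,0,0],"delta_rot": [0,0,0],"jaw": 255},{"delta_pos": [0,0,0],"delta_rot": [0,0,0],"jaw": 255},{"delta_pos": [0,0,0],"delta_rot": [0,0,0],"jaw": 255},{"delta_pos": [0,0,0],"delta_rot": [0,0,0],"jaw": 255},{"delta_pos": [0,0,0],"delta_rot": [0,0,0],"jaw": 255}]'

```text
time: 20.0
ee_pos: [0.472, -0.1425, 0.0133]
tool_rot: [0.0, 0.764, 0.645, 0.0]
wrist_force: [-0.8, 0.7, 3.8]
width: 0.632
```

>>> play_rows --steps '[{"delta_pos": [0,0,-0.05],"delta_rot": [0,0,0],"jaw": 255},{"delta_pos": [0,0,-0.12],"delta_rot": [0,0,0],"jaw": 255},{"delta_pos": [0,0,-0.22],"delta_rot": [0,0,0],"jaw": 255},{"delta_pos": [-0.05,0.02,-0.32],"delta_rot": [0,0,0],"jaw": 255},{"delta_pos": [-0.15,0.06,-0.36],"delta_rot": [0,0,0],"jaw": 255},{"delta_pos": [-0.3,0.12,-0.36],"delta_rot": [0,0,0],"jaw": 255},{"delta_pos": [-0.45,0.18,-0.36],"delta_rot": [0,0,0],"jaw": 255},{"delta_pos": [-0.6,0.24,-0.36],"delta_rot": [0,0,0],"jaw": 255}]'

```text
time: 20.67
ee_pos: [0.4985, -0.2705, 0.0859]
tool_rot: [-0.0, 0.764, 0.645, -0.0]
wrist_force: [0.7, -0.3, -1.7]
width: 0.63
```

>>> play_rows --steps '[{"delta_pos": [-0.15,0.06,0],"delta_rot": [0,0,-0.02],"jaw": 255},{"delta_pos": [-0.3,0.12,0],"delta_rot": [0,0,-0.05],"jaw": 255},{"delta_pos": [-0.4,0.16,0],"delta_rot": [0,0,-0.08],"jaw": 255},{"delta_pos": [-0.474,0.187,0],"delta_rot": [0,0,-0.108],"jaw": 255},{"delta_pos": [-0.474,0.187,0],"delta_rot": [0,0,-0.108],"jaw": 255},{"delta_pos": [-0.474,0.187,0.1],"delta_rot": [0,0,-0.108],"jaw": 255},{"delta_pos": [-0.474,0.187,0.16],"delta_rot": [0,0,-0.108],"jaw": 255},{"delta_pos": [-0.474,0.187,0.16],"delta_rot": [0,0,-0.108],"jaw": 255}]'

```text
time: 21.33
ee_pos: [0.5173, -0.3664, 0.0505]
tool_rot: [-0.003, 0.645, 0.765, -0.001]
wrist_force: [-0.7, 0.8, -1.8]
width: 0.634
```

Run:
```python
from h import *
im,_=snap('side','s6');s=readout.sense();print(s['ee_pos'],s['width'],s['wrist_force'],s['tool_rot'])
cv2.imwrite('pics/s6c.png',cv2.resize(im[190:384,210:360],None,fx=3,fy=3,interpolation=cv2.INTER_CUBIC))
```

```text
[ 0.51820398 -0.36669108  0.05166093] 0.6308815434114056 [ 0.20455702  0.67792036 -1.17698898] [-2.40136665e-03  6.44361462e-01  7.64717171e-01 -4.34724598e-04]
```

View pics/s6c.png

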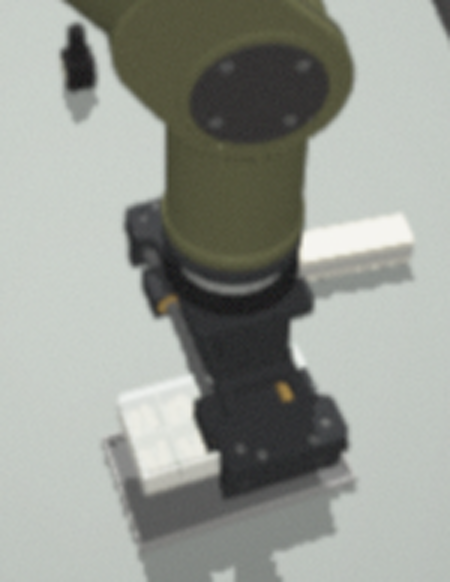

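>>> play_rows --steps '[{"delta_pos": [-0.005,0.005,0.05],"delta_rot": [0,0,0],"jaw": 255},{"delta_pos": [-0.005,0.005,0.1],"delta_rot": [0,0,0],"jaw": 255},{"delta_pos": [-0.005,0.005,0.14],"delta_rot": [0,0,0],"jaw": 255},{"delta_pos": [-0.005,0.005,0.165],"delta_rot": [0,0,0],"jaw": 255},{"delta_pos": [-0.005,0.005,0.18],"delta_rot": [0,0,0],"jaw": 255},{"delta_pos": [-0.005,0.005,0.18],"delta_rot": [0,0,0],"jaw": 255},{"delta_pos": [-0.005,0.005,0.18],"delta_rot": [0,0,0],"jaw": 255}]'

```text
time: 21.97
ee_pos: [0.521, -0.3695, 0.017]
tool_rot: [-0.0, 0.645, 0.764, 0.0]
wrist_force: [1.4, 0.3, -1.4]
width: 0.631
```

>>> play_rows --steps '[{"delta_pos": [0.005,-0.005,0.005],"delta_rot": [0,0,0],"jaw": 255},{"delta_pos": [0.005,-0.005,0.01],"delta_rot": [0,0,0],"jaw": 255},{"delta_pos": [0.005,-0.005,0.01],"delta_rot": [0,0,0],"jaw": 255},{"delta_pos": [0.005,-0.005,0.01],"delta_rot": [0,0,0],"jaw": 255}]'

```text
time: 22.3
ee_pos: [0.5199, -0.3687, 0.0154]
tool_rot: [0.0, 0.645, 0.764, 0.0]
wrist_force: [-0.1, 1.0, -0.1]
width: 0.631
```

Just in contact. Release, rise and back away towards the pot holder for a look.

>>> play_rows --steps '[{"delta_pos": [0,0,0],"delta_rot": [0,0,0],"jaw": 30},{"delta_pos": [0,0,0],"delta_rot": [0,0,0],"jaw": 30},{"delta_pos": [0,0,0],"delta_rot": [0,0,0],"jaw": 30},{"delta_pos": [0,0,0],"delta_rot": [0,0,0],"jaw": 20},{"delta_pos": [0,0,0],"delta_rot": [0,0,0],"jaw": 20},{"delta_pos": [0,0,-0.1],"delta_rot": [0,0,0],"jaw": 10},{"delta_pos": [0,0,-0.3],"delta_rot": [0,0,0],"jaw": 0},{"delta_pos": [0,0,-0.5],"delta_rot": [0,0,0],"jaw": 0}]'

```text
time: 22.97
ee_pos: [0.5186, -0.3679, 0.1148]
tool_rot: [-0.002, 0.644, 0.765, -0.0]
wrist_force: [1.7, -0.5, -0.4]
width: 1.001
```

>>> play_rows --steps '[{"delta_pos": [0.2,-0.1,-0.1],"delta_rot": [0,0,0.03],"jaw": 0},{"delta_pos": [0.4,-0.2,-0.1],"delta_rot": [0,0,0.054],"jaw": 0},{"delta_pos": [0.6,-0.2,-0.1],"delta_rot": [0,0,0.054],"jaw": 0},{"delta_pos": [0.8,-0.2,-0.1],"delta_rot": [0,0,0.054],"jaw": 0},{"delta_pos": [1,-0.2,-0.1],"delta_rot": [0,0,0.054],"jaw": 0},{"delta_pos": [1,-0.2,-0.1],"delta_rot": [0,0,0.054],"jaw": 0},{"delta_pos": [1,-0.2,-0.1],"delta_rot": [0,0,0.054],"jaw": 0}]'

```text
time: 23.55
ee_pos: [0.4467, -0.1751, 0.1356]
tool_rot: [-0.0, 0.705, 0.709, 0.0]
wrist_force: [0.4, -1.0, 0.5]
width: 0.996
```

Run:
```python
from h import *
im2,_=snap('top','t7');im,_=snap('side','s7');s=readout.sense();print(s['ee_pos'],s['width'],s['wrist_force'],s['tool_rot'])
a=cv2.resize(im[90:384,170:350],(330,540),interpolation=cv2.INTER_CUBIC)
b=cv2.resize(im2[115:225,228:382],(466,333),interpolation=cv2.INTER_CUBIC)
cv2.imwrite('pics/s7c.png',np.hstack([a,np.vstack([b,np.zeros((207,466,3),np.uint8)])]))
P=cloud('top',np.load('pics/t7.npz')['d'])
def st(n,u0,u1,v0,v1,lo):
  m=np.zeros(P.shape[:2],bool);m[v0:v1,u0:u1]=1;q=P[m&(P[...,2]>lo)];print(n,len(q),q.mean(0).round(4),np.ptp(q,axis=0).round(3),cv2.minAreaRect(q[:,:2].astype(np.float32)*1000))
st('jar',115,165,155,205,.037);st('box',340,376,145,210,.02);st('pot',228,260,125,162,.024);st('dish',180,208,170,198,.02)
st('pol',243,263,185,205,.04);st('fing',175,200,135,160,.03)
g=lambda c:c.sum(-1)/3
print(cv2.fitEllipse(seg('top',im2,(228,260,125,162),lambda c:g(c)<52,.031)))
```

```text
[ 0.44708206 -0.17924475  0.13521771] 1.0010315004204986 [ 0.06455611 -0.21463646  0.26688134] [ 5.64113251e-04  7.07212829e-01  7.07000469e-01 -1.80896105e-04]
jar 259 [0.5301 0.3668 0.0419] [0.057 0.057 0.01 ] ((529.848388671875, 366.7669982910156), (57.131534576416016, 56.54769515991211), 88.9619369506836)
box 1553 [ 0.4446 -0.2051  0.5151] [0.193 0.248 0.678] ((487.4119873046875, -268.8311767578125), (108.6097183227539, 287.8211364746094), 23.413564682006836)
pot 134 [0.6272 0.0151 0.0294] [0.042 0.041 0.01 ] ((626.7308349609375, 15.714808464050293), (40.43483352661133, 41.45512390136719), 88.5783920288086)
dish 49 [0.5123 0.1928 0.0275] [0.027 0.03  0.014] ((512.1198120117188, 191.994384765625), (29.502851486206055, 26.885866165161133), 88.0857162475586)
pol 20 [ 0.4644 -0.0074  0.0562] [0.013 0.013 0.016] ((465.1770324707031, -6.650204658508301), (13.292264938354492, 12.99600887298584), 0.22829203307628632)
fing 39 [0.6378 0.2103 0.0448] [0.02  0.019 0.023] ((638.3104858398438, 211.70657348632812), (20.041526794433594, 18.570556640625), 82.10627746582031)
((625.3192749023438, 12.102646827697754), (43.59157943725586, 44.82027053833008), 106.94778442382812)
```

View pics/s7c.png

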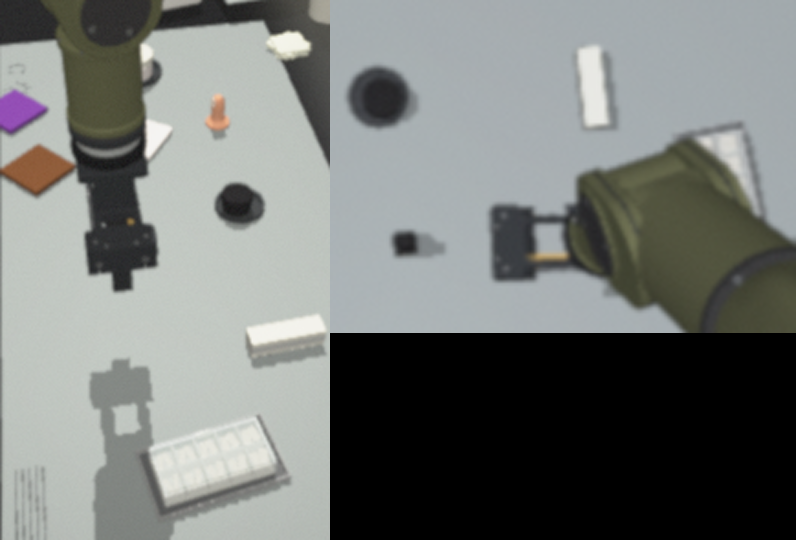

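The box lies in the tray. The pot is ~5–7 mm off centre, so I'll regrip and recentre it.

>>> play_rows --steps '[{"delta_pos": [0.96,0.9,0],"delta_rot": [0,0,0],"jaw": 0},{"delta_pos": [0.96,0.9,0],"delta_rot": [0,0,0],"jaw": 0},{"delta_pos": [0.96,0.9,0],"delta_rot": [0,0,0],"jaw": 0},{"delta_pos": [0.96,0.9,0],"delta_rot": [0,0,0],"jaw": 0},{"delta_pos": [0.96,0.9,0],"delta_rot": [0,0,0],"jaw": 0},{"delta_pos": [0.96,0.9,0],"delta_rot": [0,0,0],"jaw": 0},{"delta_pos": [0.96,0.9,0],"delta_rot": [0,0,0],"jaw": 0},{"delta_pos": [0.96,0.9,0],"delta_rot": [0,0,0],"jaw": 0}]' --force 15

```text
time: 24.32
ee_pos: [0.6302, 0.0166, 0.135]
tool_rot: [0.0, 0.707, 0.708, 0.003]
wrist_force: [0.3, -0.7, -0.8]
width: 0.997
```

>>> play_rows --steps '[{"delta_pos": [0,0,0],"delta_rot": [0,0,0],"jaw": 0},{"delta_pos": [0,0,0.1],"delta_rot": [0,0,0],"jaw": 0},{"delta_pos": [0,0,0.2],"delta_rot": [0,0,0],"jaw": 0},{"delta_pos": [0,0,0.3],"delta_rot": [0,0,0],"jaw": 0},{"delta_pos": [0,0,0.4],"delta_rot": [0,0,0],"jaw": 0},{"delta_pos": [0,0,0.45],"delta_rot": [0,0,0],"jaw": 0},{"delta_pos": [0,0,0.45],"delta_rot": [0,0,0],"jaw": 0},{"delta_pos": [0,0,0.45],"delta_rot": [0,0,0],"jaw": 0}]'

```text
time: 24.98
ee_pos: [0.6261, 0.0117, 0.0451]
tool_rot: [-0.0, 0.708, 0.706, -0.001]
wrist_force: [0.5, -0.9, 0.2]
width: 1.0
```

>>> play_rows --steps '[{"delta_pos": [0.01,0,0.06],"delta_rot": [0,0,0],"jaw": 0},{"delta_pos": [0.01,0,0.11],"delta_rot": [0,0,0],"jaw": 0},{"delta_pos": [0.01,0,0.14],"delta_rot": [0,0,0],"jaw": 0},{"delta_pos": [0.01,0,0.15],"delta_rot": [0,0,0],"jaw": 0},{"delta_pos": [0.01,0,0.15],"delta_rot": [0,0,0],"jaw": 0},{"delta_pos": [0.01,0,0.15],"delta_rot": [0,0,0],"jaw": 0}]'

```text
time: 25.48
ee_pos: [0.6266, 0.0158, 0.0151]
tool_rot: [-0.0, 0.707, 0.707, -0.0]
wrist_force: [-0.7, -0.5, 0.5]
width: 1.0
```

>>> play_rows --steps '[{"delta_pos": [0,0,0],"delta_rot": [0,0,0],"jaw": 255},{"delta_pos": [0,0,0],"delta_rot": [0,0,0],"jaw": 255},{"delta_pos": [0,0,0],"delta_rot": [0,0,0],"jaw": 255},{"delta_pos": [0,0,0],"delta_rot": [0,0,0],"jaw": 255},{"delta_pos": [0,0,0],"delta_rot": [0,0,0],"jaw": 255},{"delta_pos": [0,0,0],"delta_rot": [0,0,0],"jaw": 255},{"delta_pos": [0,0,0],"delta_rot": [0,0,0],"jaw": 255},{"delta_pos": [0,0,0],"delta_rot": [0,0,0],"jaw": 255}]'

```text
time: 26.15
ee_pos: [0.6266, 0.0157, 0.0152]
tool_rot: [0.0, 0.707, 0.707, 0.0]
wrist_force: [-0.6, -1.2, 0.5]
width: 0.493
```

>>> play_rows --steps '[{"delta_pos": [0,0,-0.015],"delta_rot": [0,0,0],"jaw": 255},{"delta_pos": [0,0.01,-0.02],"delta_rot": [0,0,0],"jaw": 255},{"delta_pos": [0.005,0.025,-0.02],"delta_rot": [0,0,0],"jaw": 255},{"delta_pos": [0.005,0.025,-0.02],"delta_rot": [0,0,0],"jaw": 255},{"delta_pos": [0.005,0.025,-0.01],"delta_rot": [0,0,0],"jaw": 255},{"delta_pos": [0.005,0.025,0],"delta_rot": [0,0,0],"jaw": 255},{"delta_pos": [0.005,0.025,0],"delta_rot": [0,0,0],"jaw": 255},{"delta_pos": [0.005,0.025,0],"delta_rot": [0,0,0],"jaw": 255}]'

```text
time: 26.82
ee_pos: [0.6317, 0.0168, 0.0151]
tool_rot: [0.0, 0.707, 0.707, 0.0]
wrist_force: [0.4, -0.3, 2.0]
width: 0.494
```

>>> play_rows --steps '[{"delta_pos": [0,0,0],"delta_rot": [0,0,0],"jaw": 90},{"delta_pos": [0,0,0],"delta_rot": [0,0,0],"jaw": 70},{"delta_pos": [0,0,0],"delta_rot": [0,0,0],"jaw": 70},{"delta_pos": [0,0,0],"delta_rot": [0,0,0],"jaw": 70},{"delta_pos": [0,0,0],"delta_rot": [0,0,0],"jaw": 70},{"delta_pos": [0,0,-0.1],"delta_rot": [0,0,0],"jaw": 60},{"delta_pos": [0,0,-0.3],"delta_rot": [0,0,0],"jaw": 30},{"delta_pos": [0,0,-0.5],"delta_rot": [0,0,0],"jaw": 0}]'

```text
time: 27.48
ee_pos: [0.6301, 0.0166, 0.1148]
tool_rot: [-0.001, 0.707, 0.707, -0.002]
wrist_force: [0.3, 0.0, 0.7]
width: 0.892
```

>>> play_rows --steps '[{"delta_pos": [0,-0.2,-0.2],"delta_rot": [0,0,0],"jaw": 0},{"delta_pos": [0,-0.4,-0.4],"delta_rot": [0,0,0],"jaw": 0},{"delta_pos": [0,-0.6,-0.6],"delta_rot": [0,0,0],"jaw": 0},{"delta_pos": [0,-0.8,-0.6],"delta_rot": [0,0,0],"jaw": 0},{"delta_pos": [0,-0.9,-0.6],"delta_rot": [0,0,0],"jaw": 0},{"delta_pos": [0,-0.9,-0.6],"delta_rot": [0,0,0],"jaw": 0},{"delta_pos": [0,-0.9,-0.6],"delta_rot": [0,0,0],"jaw": 0},{"delta_pos": [0,-0.9,-0.6],"delta_rot": [0,0,0],"jaw": 0}]'

```text
time: 28.15
ee_pos: [0.452, 0.0166, 0.2357]
tool_rot: [0.001, 0.707, 0.707, 0.001]
wrist_force: [0.0, -0.9, 0.5]
width: 1.002
```

Run:
```python
from h import *
im2,_=snap('top','t8');im,_=snap('side','s8');s=readout.sense();print(s['time'],s['ee_pos'],s['width'],s['wrist_force'])
a=cv2.resize(im[90:384,170:350],(330,540),interpolation=cv2.INTER_CUBIC)
b=cv2.resize(im2[115:245,100:385],(468,213),interpolation=cv2.INTER_CUBIC)
cv2.imwrite('pics/s8c.png',np.hstack([a,np.vstack([b,np.zeros((327,468,3),np.uint8)])]))
P=cloud('top',np.load('pics/t8.npz')['d'])
def st(n,u0,u1,v0,v1,lo):
  m=np.zeros(P.shape[:2],bool);m[v0:v1,u0:u1]=1;q=P[m&(P[...,2]>lo)];print(n,len(q),q.mean(0).round(4),np.ptp(q,axis=0).round(3),cv2.minAreaRect(q[:,:2].astype(np.float32)*1000))
st('jar',115,165,155,205,.037);st('box',335,380,145,210,.018);st('pot',228,260,125,162,.024);st('dish',180,208,170,198,.02)
st('fing',175,200,135,160,.03)
g=lambda c:c.sum(-1)/3
print(cv2.fitEllipse(seg('top',im2,(228,260,125,162),lambda c:g(c)<52,.031)))
```

```text
28.25 [0.45320958 0.01684321 0.23501316] 0.9978749308636644 [-0.00567624 -0.24481598 -1.07983892]
jar 258 [0.5299 0.3663 0.0419] [0.057 0.057 0.01 ] ((530.0733642578125, 366.9900817871094), (57.206241607666016, 56.79734802246094), 88.69703674316406)
box 601 [ 0.5194 -0.3671  0.0263] [0.122 0.072 0.016] ((520.067626953125, -368.12847900390625), (119.60388946533203, 57.04195022583008), 9.849313735961914)
pot 332 [0.5472 0.0109 0.3667] [0.177 0.046 0.592] ((565.9751586914062, 13.06666088104248), (177.24293518066406, 44.861385345458984), 0.4286802411079407)
dish 65 [0.4971 0.1679 0.1191] [0.088 0.099 0.323] ((487.73321533203125, 150.3302001953125), (123.03518676757812, 37.27274703979492), 56.30543899536133)
fing 38 [0.6379 0.2105 0.0453] [0.02  0.019 0.024] ((638.8057250976562, 210.59793090820312), (19.38865089416504, 18.92140769958496), 22.391462326049805)
((631.7179565429688, 14.628301620483398), (42.43162155151367, 45.33665084838867), 38.725616455078125)
```

View pics/s8c.png

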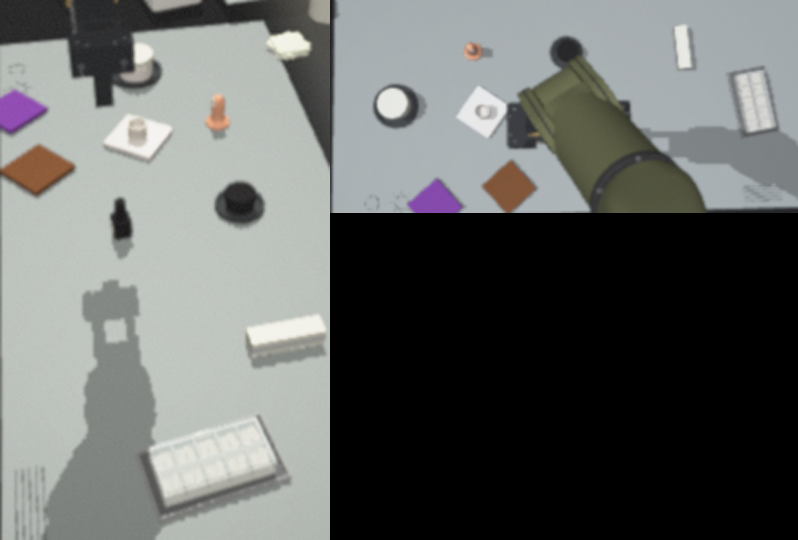

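All four things are in place: box at lower middle of the left panel, jar beside (135,65), dish on the palette (138,130), pot (240,198). Polish and finger are standing. Handing in.

```bash
python3 -c "
from h import *
print(finish_job())"
```

```text
the job is handed in; nothing more can be done
None
```

I took the stack apart and laid out the station. The job was handed in at about 28 s of the 128 s allowed, and no verdict was reported. The gripper was open and clear of everything.

My last camera measurements against the estimated place centres:

| Thing | Measured (mm) | Centre of its place (mm) | Offset | Tolerance |
|---|---|---|---|---|
| Tip box in tray | (520, -368), yaw 9.8° | (520, -368), yaw 9.8° | under 1 mm, yaw matches | 15 mm, 0.25 rad |
| Powder jar in larger holder | (530, 367) | (528, 368) | about 2 mm | 12 mm |
| Gel pot in smaller holder | (632, 15) | (632, 17) | about 2 mm | 12 mm |
| Dappen dish on palette | (512, 192) | (512, 193) | about 1 mm | 15 mm |

- **Gel pot:** it first sat 5–7 mm off centre, so I regripped it and moved it. Before that fix, the depth and colour measurements of its position disagreed by about 3 mm. The final figure is from colour only, because the arm spoiled the depth check.
- **Dappen dish:** the arm also hid it from the last depth check. Its numbers are from the check just before; the last side picture shows it upright mid-palette.
- **Polish bottle and practice finger:** both were still standing in the last picture. The finger's last measurement matched its start to within 1 mm. The polish bottle's last measurement, before the regrip, matched its start to within 1 mm.
- **Side camera:** it read y 3–8 mm lower than the top camera in the first measurements, so I relied on the top camera. Where the dish, jar and box landed agreed with it.

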